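# Empty the balance pan and key in the zeroing sequence

## Robot

A 6-joint arm with a two-finger parallel gripper is mounted at the origin on a cart in front of the work surface, level with it; the furniture and walls round the work are solid. World frame = base frame: x ahead of the robot, y to its left, z up, the work surface at z = 0. Lengths are in m, angles in rad, forces in N, time in s.
With the tool pointing down it reaches from about 0.275 to 0.825 m from the base axis. Payload 4.9 kg.
Tool frame: the origin (TCP) lies at the very end of the fingers, on their centre line; the grasp point (between the pads) lies 19 mm behind it (bot.grasp_offset is the distance from the TCP to the grasp point, in m); z points along the fingers, y is the direction in which the jaws open and shut (so a half turn about z gives the same grasp; the last joint's range is limited). The gripper opens to 85 mm and grips with 20 to 120 N. Pads are 22 mm wide; open, the fingers measure 114 mm over their backs; the gripper's body (76 mm by 85 mm) begins 54 mm behind the grasp point. The pads swing forward as they close: fully open they stand 13 mm farther back than shut.
Start: joints at [-1.293, 0.326, -0.193, 1.052, 0, 1.437], TCP at [0.22, -0.504, 0.197] pointing down, gripper open.
Joint ranges: [-2.65, 2.65], [-0.97, 1.79], [-1.3, 1.35], [-1.93, 2.1], [-1.47, 1.37], [-3.14, 3.14]. Speed limits (rad/s): [2.57, 2.57, 3.14, 3.14, 3.14, 3.14].

## Interface

Orientations are given as a rotation vector (axis times angle).
In Python, from station import bot gives the robot as it stands. The module is installed in compiled form; this text tells all that it offers.
- The arm moves only by the tool move_arm, never from a script. Its argument "targets" is a list of rows, each a list of 7 numbers: the finger opening in cm, from 0 to 8.54, then the shift along the tool's x, y, z in cm, then the turn, a rotation vector about the tool's x, y, z in rad. In form: [[grip, x, y, z, ax, ay, az], ...]. A call has 1 to 8 rows; each row shifts and turns the commanded pose from where the row before left it, along the tool's axes as they then stand; what a row does not reach is not made up. A row lasts 1/8 s, in which the tool goes at most 62.5 mm and 10.7 degrees, less where a joint would pass 70% of its speed; a pose out of reach is approached as far as the arm can. A call with a gripper value outside its range is refused whole. The fingers move at their own pace and stop on an object; "squeeze" is the grip in N (left out, the last holds). Time passes only in rows, so rows that do not move let the fingers close. It gives the time, the measured TCP pose, the force and the opening at its end, in the units of the state.
- bot.get_state(): the state, without advancing time (a new reading comes with each control period).
- bot.read_camera(name): name is "scene" or "side" or "wrist"; returns a dict with "frame" (384x512x3 uint8, red, green, blue), "intrinsics" (3x3 intrinsics, pixels), "extrinsics" (4x4, takes a point from camera to world coordinates). Camera axes: x right, y down, z forward; pixel columns grow to the right and rows downward; lengths in m; the calibration is good to about 2 mm. The wrist camera is an equidistant fisheye: a pixel r from the principal point sees the ray r / f radians off the axis. A picture is of the moment at which its call begins. There is no depth.
- bot.job_done(): hands the job in, once; it reports no verdict.
The state is a dict: "time_s": time; "q": joint angles; "joint_vel": joint speeds; "tau": joint torques, N m; "eef_pos": TCP position; "eef_rot": TCP orientation; "wrist_force": force on the tool from outside, world axes, zero at the start; "ft_torque": the same for the moment, N m; "opening": finger opening in m.
Only numpy, scipy, OpenCV 4.12 (cv2) and the standard library are available. Lean on these libraries where they do the work, as an engineer would, in place of code of your own. Each camera call takes 0.05 s, during which the arm holds its last target. There are 200 camera calls.

## Task

The balance must be zeroed with nothing on it: lift the handled steel can off its pan, keep it upright, and set it down (do not drop it) wholly on the round cork mat beside the balance. Then press four of the six keys fully home, one at a time, letting each spring back up: first the round key, then the triangle, then the cross, last the long bar. Do not press the square or the L-shaped key, and leave the bottles, the tip box and the computer mouse where they are.

Things in the scene. Friction and masses are not known exactly. Their poses are not given: they have to be found in the camera images.
- balance: white bench balance, 310 mm deep (x), 212 mm wide (y) at its front keypad half and 160 mm at its rear half, 50 mm high, fixed to the bench. Origin at the bench under its middle; its x axis points from keypad to pan. Six keys in two rows of three, 62 mm apart both ways, in an order that changes; their centres lie 118 and 56 mm before the origin. All keys are white on grey and differ in shape only
- pan_top (a point): centre of the top of the balance's round steel weighing pan, 124 mm across, 66 mm above the bench and 85 mm behind the balance's origin
- can: steel sample can with a fixed lid, 92 mm across and 80 mm high, with a fixed arch handle over it; stands on the pan. Origin at the centre of its underside; z up; the arch stands in its y-z plane. About 0.3 to 0.55 kg
- can_grip (a point): middle of the can's handle: a round bar 12 mm thick, along the can's y, straight for 56 mm, its centre line 134 mm above the can's underside and 54 mm above the lid; axes as the can's
- mat: round cork mat, 140 mm across, 4 mm thick, fixed to the bench beside the balance, left or right; origin at the centre of its underside
- key_round_top (a point): centre of the top of the round key (round disc, 36 mm across), to be pressed first; 65 mm above the bench when up, 12 mm above the keypad round it, 59 mm when fully home (a spring key, 5 N); axes as the balance's
- flag_round (a joint): the little white shutter in the black window behind this key: 0 at the left (key not pressed yet); the key carries it to 0.012 m at the right as it goes home, and it stays there when the key springs back
- key_triangle_top (a point): centre of the top of the triangle key (triangle with sides of about 42 mm), to be pressed second; 65 mm above the bench when up, 12 mm above the keypad round it, 59 mm when fully home (a spring key, 5 N); axes as the balance's
- flag_triangle (a joint): the little white shutter in the black window behind this key: 0 at the left (key not pressed yet); the key carries it to 0.012 m at the right as it goes home, and it stays there when the key springs back
- key_cross_top (a point): centre of the top of the cross key (plus-shaped cross, 36 mm across, arms 13 mm wide, which meet at its centre), to be pressed third; 65 mm above the bench when up, 12 mm above the keypad round it, 59 mm when fully home (a spring key, 5 N); axes as the balance's
- flag_cross (a joint): the little white shutter in the black window behind this key: 0 at the left (key not pressed yet); the key carries it to 0.012 m at the right as it goes home, and it stays there when the key springs back
- key_bar_top (a point): centre of the top of the bar key (long bar, 46 x 15 mm, across the keypad), to be pressed last; 65 mm above the bench when up, 12 mm above the keypad round it, 59 mm when fully home (a spring key, 5 N); axes as the balance's
- flag_bar (a joint): the little white shutter in the black window behind this key: 0 at the left (key not pressed yet); the key carries it to 0.012 m at the right as it goes home, and it stays there when the key springs back
- key_square_top (a point): centre of the top of the square key (square, 32 mm), not to be pressed; 65 mm above the bench when up, 12 mm above the keypad round it, 59 mm when fully home (a spring key, 5 N); axes as the balance's
- flag_square (a joint): the little white shutter in the black window behind this key: 0 at the left (key not pressed yet); the key carries it to 0.012 m at the right as it goes home, and it stays there when the key springs back
- key_corner_top (a point): centre of the top of the L-shaped key (L-shaped corner, two arms 36 mm long and 12 mm wide), not to be pressed; 65 mm above the bench when up, 12 mm above the keypad round it, 59 mm when fully home (a spring key, 5 N); axes as the balance's
- flag_corner (a joint): the little white shutter in the black window behind this key: 0 at the left (key not pressed yet); the key carries it to 0.012 m at the right as it goes home, and it stays there when the key springs back
- wine_bottle_11: bystander, to be left alone: olive glass bottle, empty, 73 mm across, 299 mm high, standing loose; origin at the centre of its underside
- wine_bottle_12: bystander, to be left alone: clear glass bottle, 75 mm across, 309 mm high, standing loose; origin at the centre of its underside
- amber_bottle: bystander, to be left alone: amber reagent bottle with light blue cap, 60 mm across, 162 mm high, standing loose; origin at the centre of its underside
- tip_store: bystander, to be left alone: white plastic box with blue lid for pipette tips, 106 mm (x) by 134 mm (y), 126 mm high, standing loose; origin at the centre of its underside
- small_blue: bystander, to be left alone: small clear bottle with blue cap, 44 mm across, 77 mm high, standing loose; origin at the centre of its underside
- mouse: bystander, to be left alone: black computer mouse, 108 mm long (x), 61 mm wide, 38 mm high, standing loose; origin at the centre of its underside
- tube_rack: bystander, fixed at the right of the bench: wire rack with sample tubes, 103 mm wide (y), 263 mm deep (x), 110 mm high; origin at the centre of its underside
Mind the look-alikes: they are no part of the job. Leave any purple look-alike of the can alone.

How it is judged:
By the outcome, as a careful person would: the job done as asked, in the order asked, and still so for the second after the job is handed in, with the robot touching nothing.
It also fails if it takes over 66 s, if anything falls off the work surface, if the arm or the gripper's body presses on something with over 40 N, if the wrist force passes 120 N, or if a joint passes its speed limit or range.

## Working session

There is one attempt and no reset: what is moved stays moved. The work goes in short steps, Python scripts to look and compute and a tool call to move; the robot and the scene stay as the last step left them, time stands still between calls to the robot, and variables do not carry over. Pictures are saved under pics/ and viewed, about 8 in all and at most 12, crops included, and the job is handed in when it is done.

Besides the shell and the picture viewer there is one more tool, called after "Emit:" as name(argument=value, ...) on one line, values as JSON. move_arm: Moves the arm, as the interface text tells. Its arguments: {"type":"object","properties":{"targets":{"type":"array"},"squeeze":{"type":"number"}},"required":["targets"]}

```bash
mkdir -p pics
cat > h.py <<'E'
import numpy as np, cv2
from scipy.spatial.transform import Rotation as R
from station import bot
def cam(n):
    d=bot.read_camera(n); return d["frame"],np.array(d["intrinsics"]),np.array(d["extrinsics"])
def ray(K,T,u,v,fish=False):
    x=(u-K[0,2])/K[0,0]; y=(v-K[1,2])/K[1,1]
    if fish:
        r=np.hypot(x,y); s=np.sinc(r/np.pi); d=np.array([x*s,y*s,np.cos(r)])
    else: d=np.array([x,y,1.])
    return T[:3,3],T[:3,:3]@d
def plane(K,T,u,v,z,fish=False):
    o,d=ray(K,T,u,v,fish); return o+d*(z-o[2])/d[2]
def proj(K,T,p,fish=False):
    c=T[:3,:3].T@(np.asarray(p)-T[:3,3])
    if fish:
        t=np.arctan2(np.hypot(c[0],c[1]),c[2]); r=np.hypot(c[0],c[1])+1e-12
        return np.array([K[0,0]*t*c[0]/r+K[0,2],K[1,1]*t*c[1]/r+K[1,2]])
    return np.array([K[0,0]*c[0]/c[2]+K[0,2],K[1,1]*c[1]/c[2]+K[1,2]])
E
python3 - <<'E'
from h import *
for n in("scene","side","wrist"):
    f,K,T=cam(n); np.savez(f"{n}0.npz",f=f,K=K,T=T); print(n,K[0,0],K[1,1],K[:2,2],T.round(3).tolist())
    if n!="wrist": cv2.imwrite(f"pics/{n}0.png",cv2.resize(f[:,:,::-1],(800,600),interpolation=cv2.INTER_CUBIC))
    else: cv2.imwrite(f"pics/{n}0.png",f[:,:,::-1])
s=bot.get_state(); print({k:np.round(v,3).tolist() for k,v in s.items()})
E
```

```text
scene 419.21889954710036 419.21889954710036 [249.85975274 187.15175935] [[-0.879, -0.331, 0.344, -0.08], [-0.477, 0.588, -0.653, 1.105], [0.014, -0.738, -0.675, 1.302], [0.0, 0.0, 0.0, 1.0]]
side 384.87573596032894 384.87573596032894 [259.6215227  189.34661902] [[0.999, 0.036, -0.029, 0.553], [0.046, -0.707, 0.706, -1.158], [0.005, -0.706, -0.708, 1.284], [0.0, 0.0, 0.0, 1.0]]
wrist 297.3186396354542 297.3186396354542 [257.82643335 195.00048952] [[0.401, -0.877, -0.264, 0.287], [-0.916, -0.385, -0.115, -0.475], [-0.001, 0.288, -0.958, 0.374], [0.0, 0.0, 0.0, 1.0]]
{'time_s': 0.15, 'q': [-1.293, 0.327, -0.193, 1.052, -0.0, 1.437], 'joint_vel': [-0.001, -0.001, 0.004, 0.001, 0.001, -0.0], 'tau': [0.002, -44.37, 26.266, 0.01, -0.0, -0.0], 'eef_pos': [0.22, -0.504, 0.197], 'eef_rot': [-3.074, -0.642, 0.0], 'wrist_force': [-0.496, 1.527, 0.943], 'ft_torque': [0.017, 0.017, -0.021], 'opening': 0.085}
```

View pics/scene0.png

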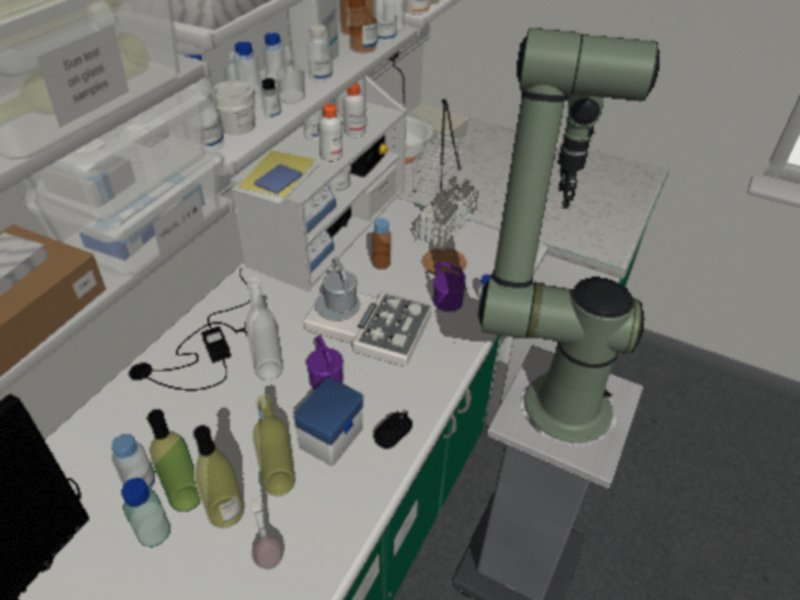

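View pics/side0.png

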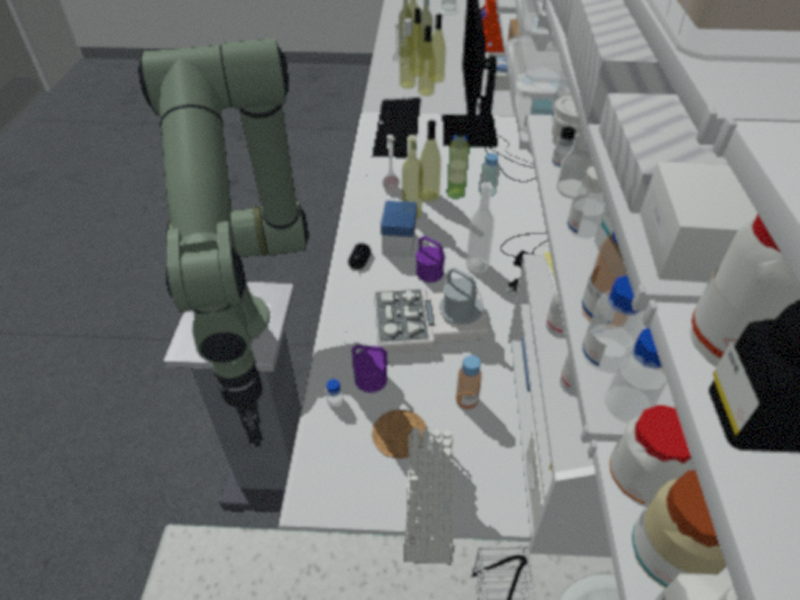

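Scene view: the balance is at about (370,325) with the grey can on its pan, and purple look-alikes stand on both sides. Side view: balance (430,315), mat (400,433), amber bottle (468,382), purple can (370,368), rack (430,500). I'll zoom in on the balance and mat.

Run:
```python
from h import *
S=np.load("side0.npz"); C=np.load("scene0.npz")
a=S["f"][150:310,205:325]; b=C["f"][140:240,190:320]
A=cv2.resize(a[:,:,::-1],None,fx=3.7,fy=3.7,interpolation=cv2.INTER_CUBIC)
B=cv2.resize(b[:,:,::-1],None,fx=2.6,fy=2.6,interpolation=cv2.INTER_CUBIC)
o=np.zeros((600,800,3),np.uint8); o[:A.shape[0],:A.shape[1]]=A; o[:B.shape[0],450:450+B.shape[1]]=B
cv2.imwrite("pics/crop1.png",o)
f=S["f"];K=S["K"];T=S["T"]
hsv=cv2.cvtColor(f,cv2.COLOR_RGB2HSV)
m=((hsv[:,:,0]>8)&(hsv[:,:,0]<22)&(hsv[:,:,1]>110)).astype(np.uint8); m[:255]=0; m[:,:230]=0;m[:,285:]=0
n,l,st,ce=cv2.connectedComponentsWithStats(m); 
for i in range(1,n):
    if st[i,4]>30: print(st[i],ce[i],plane(K,T,*ce[i],0.004))
def P(u,v,z): return plane(K,T,u*.64,v*.64,z).round(3)
print("mat L/R/top",P(372,433,.004),P(428,433,.004),P(400,411,.004))
print("amber base",P(467,404,0)," purple base",P(371,388,0),"bluesmall",P(336,403,0),"rack",P(430,560,0),"can",P(459,318,.066),"purple2",P(430,277,0),"tip",P(398,250,0),"clear",P(478,270,0))
```

```text
[239 263  32  29 562] [252.58718861 276.09252669] [ 0.49444542 -0.35198762  0.004     ]
mat L/R/top [ 0.439 -0.359  0.004] [ 0.576 -0.353  0.004] [ 0.504 -0.292  0.004]
amber base [ 0.674 -0.26   0.   ]  purple base [ 0.425 -0.222  0.   ] bluesmall [ 0.339 -0.273  0.   ] rack [ 0.587 -0.657  0.   ] can [ 0.654 -0.022  0.066] purple2 [0.572 0.21  0.   ] tip [0.465 0.333 0.   ] clear [0.722 0.25  0.   ]
```

View pics/crop1.png

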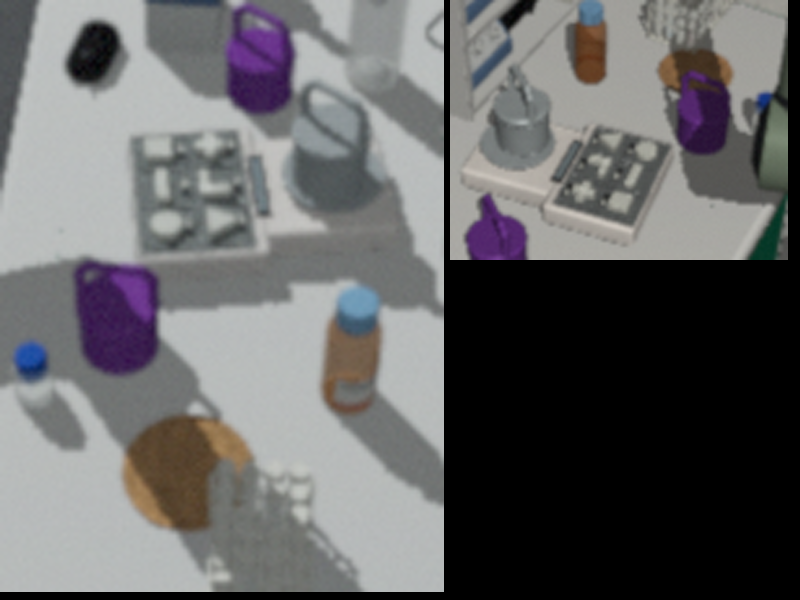

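Side crop: the front row (far from the pan) reads, from left to right as the robot sees it, square, bar, round. The rear row reads cross, L, triangle. The can's handle runs from (308,95) to (358,150). Next I'll move up over the balance for a wrist view.

Emit:
move_arm(targets=[[8.5, 4.5, -2, -3, 0, 0, 0.05], [8.5, 4.5, -3, -2, 0, 0, 0.05], [8.5, 4.5, -4, -1, 0, 0, 0.05], [8.5, 4.5, -4, -1, 0, 0, 0.05], [8.5, 4.5, -4, -1, 0, 0, 0.05], [8.5, 4.5, -4, -1, 0, 0, 0.05], [8.5, 4.5, -4, -1, 0, 0, 0.05], [8.5, 4.5, -4, 0, 0, 0, 0.06]])

```text
time_s: 1.15
eef_pos: [0.5062, -0.1372, 0.2982]
eef_rot: [3.141, 0.0, 0.002]
wrist_force: [1.1, -0.4, -0.4]
opening: 0.0849
```

Run:
```python
from h import *
s=bot.get_state(); print({k:np.round(s[k],3).tolist() for k in("time_s","q","eef_pos","eef_rot","joint_vel")})
S=np.load("side0.npz");K=S["K"];T=S["T"]
def P(u,v,z): return plane(K,T,u*.64,v*.64,z).round(3)
print("racktop",P(412,430,.11),P(452,432,.11),P(404,560,.0))
def c(x,y): return x/3.7+205,y/3.7+150
def Q(x,y,z): return plane(K,T,*c(x,y),z).round(3)
print("handle",Q(308,95,.2),Q(358,150,.2))
for n,p in dict(square=(158,149),bar=(164,187),round=(166,225),cross=(212,146),L=(214,185),tri=(222,222)).items(): print(n,Q(*p,.065))
```

```text
{'time_s': 1.15, 'q': [-0.405, 0.23, -0.066, 1.273, -0.0, 2.736], 'eef_pos': [0.506, -0.137, 0.298], 'eef_rot': [3.141, 0.0, 0.002], 'joint_vel': [0.899, 0.44, 0.527, 0.095, -0.003, 1.373]}
racktop [ 0.538 -0.413  0.11 ] [ 0.628 -0.414  0.11 ] [ 0.532 -0.659  0.   ]
handle [0.622 0.009 0.2  ] [ 0.675 -0.075  0.2  ]
square [0.449 0.05  0.065]
bar [ 0.461 -0.013  0.065]
round [ 0.467 -0.072  0.065]
cross [0.514 0.058 0.065]
L [ 0.519 -0.007  0.065]
tri [ 0.531 -0.064  0.065]
```

Emit:
move_arm(targets=[[8.5, 1.2, -4, -1, 0, 0, 0], [8.5, 1.2, -4, -1, 0, 0, 0], [8.5, 0, 0, 0, 0, 0, -0.17], [8.5, 0, 0, 0, 0, 0, -0.17], [8.5, 0, 0, 0, 0, 0, -0.17], [8.5, 0, 0, 0, 0, 0, -0.17], [8.5, 0, 0, 0, 0, 0, -0.17], [8.5, 0, 0, 0, 0, 0, -0.17]])

```text
time_s: 2.15
eef_pos: [0.5284, -0.0587, 0.3169]
eef_rot: [-2.736, -1.544, 0.001]
wrist_force: [0.4, -0.6, 0.3]
opening: 0.0846
```

Run:
```python
from h import *
f,K,T=cam("wrist"); np.savez("wrist1.npz",f=f,K=K,T=T); cv2.imwrite("pics/wrist1.png",cv2.resize(f[:,:,::-1],(800,600),interpolation=cv2.INTER_CUBIC))
s=bot.get_state(); print({k:np.round(s[k],3).tolist() for k in("time_s","q","eef_pos","eef_rot","joint_vel")})
```

```text
{'time_s': 2.2, 'q': [-0.249, 0.243, -0.003, 1.326, 0.0, 1.861], 'eef_pos': [0.528, -0.059, 0.317], 'eef_rot': [-2.733, -1.548, 0.001], 'joint_vel': [-0.001, 0.0, 0.002, 0.0, -0.0, 0.272]}
```

View pics/wrist1.png

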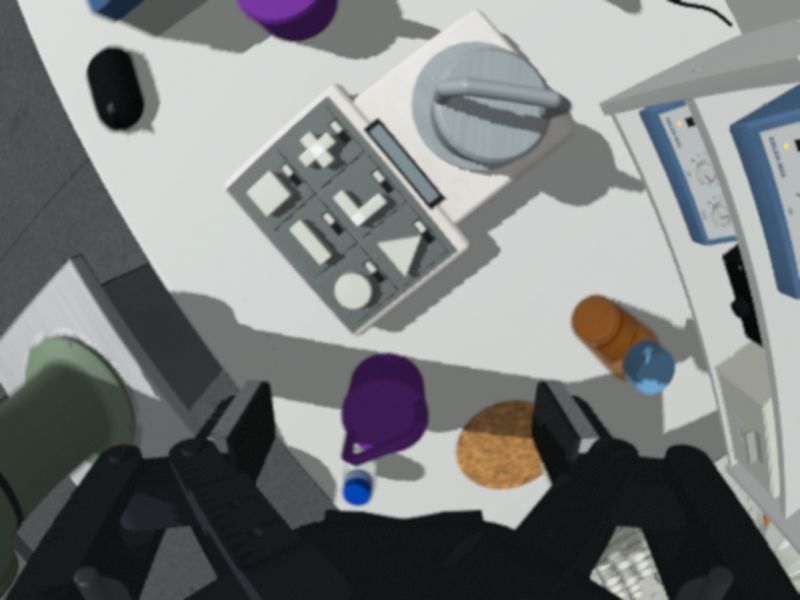

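The wrist view is sharp. Key positions: square (269,193), bar (312,240), round (353,291), cross (318,150), L (359,209), triangle (402,252). The handle runs (440,92)–(562,104), the mat is at (503,445) and the purple can at (385,405). Next I'll segment the keys and zoom on the handle.

Run:
```python
from h import *
W=np.load("wrist1.npz");f=W["f"];K=W["K"];T=W["T"]
hsv=cv2.cvtColor(f,cv2.COLOR_RGB2HSV); v=hsv[:,:,2]
pad=np.array([[228,188],[333,98],[460,243],[358,330]])*.64
mask=np.zeros(v.shape,np.uint8); c=pad.mean(0); cv2.fillPoly(mask,[np.int32(c+(pad-c)*.93)],1)
m=((v>175)&(mask>0)).astype(np.uint8)
n,l,st,ce=cv2.connectedComponentsWithStats(m)
for i in range(1,n):
    if st[i,4]>60: print(st[i],(ce[i]/.64).round(1),plane(K,T,*ce[i],.065,True).round(4))
crop=f[20:115,255:375]; cv2.imwrite("pics/handle.png",cv2.resize(crop[:,:,::-1],None,fx=6,fy=6,interpolation=cv2.INTER_CUBIC))
```

```text
[192  85  22  22 316] [315.5 148.6] [0.5078 0.0623 0.065 ]
[158 110  27  28 404] [267.  192.8] [0.4465 0.053  0.065 ]
[214 122  32  22 303] [357.9 206.7] [ 0.5125 -0.005   0.065 ]
[186 141  25  28 265] [309.1 241.7] [ 0.4554 -0.0084  0.065 ]
[242 152  26  24 328] [399.8 251.3] [ 0.5238 -0.0611  0.065 ]
[214 175  23  22 392] [351.6 290.1] [ 0.4647 -0.0694  0.065 ]
```

View pics/handle.png

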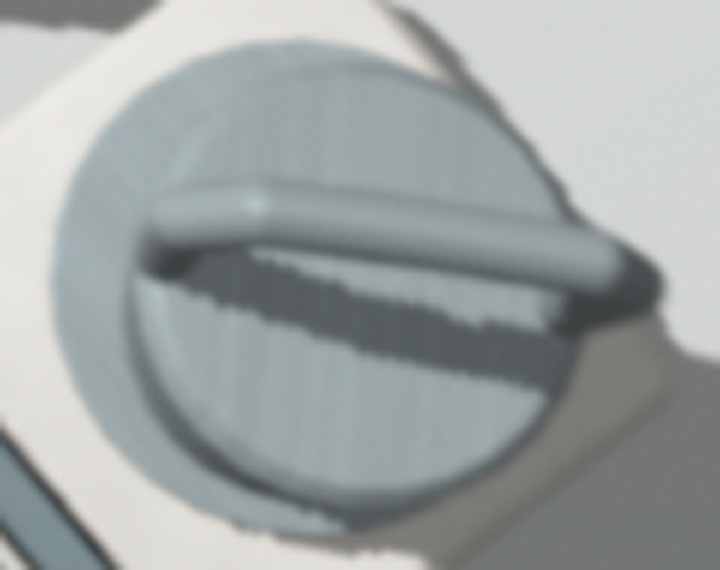

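The handle bar's straight part runs from about (262,213) to (600,258) in the crop. The lid centre is near (355,280).

Run:
```python
from h import *
W=np.load("wrist1.npz");K=W["K"];T=W["T"]
q=lambda x,y,z: plane(K,T,255+x/6,20+y/6,z,True)
a,b=q(262,213,.2),q(600,258,.2); print(a.round(4),b.round(4),np.linalg.norm(a-b),((a+b)/2).round(4),np.degrees(np.arctan2(*(a-b)[1::-1])))
lid=np.array([[135,330],[200,440],[300,487],[390,495],[480,460],[550,390],[570,330],[420,78],[500,130],[330,68]])
P=np.array([q(x,y,.146)[:2] for x,y in lid])
A=np.c_[2*P,np.ones(len(P))]; s=np.linalg.lstsq(A,(P**2).sum(1),rcond=None)[0]; print("lid",s[:2],np.sqrt(s[2]+s[:2]@s[:2]))
names="round bar square cross".split()
loc=np.array([[-.118,-.062],[-.118,0],[-.118,.062],[-.056,.062],[-.056,0],[-.056,-.062]])
m=np.array([[.4647,-.0694],[.4554,-.0084],[.4465,.053],[.5078,.0623]])
L=loc[:4];mc,lc=m.mean(0),L.mean(0)
H=(L-lc).T@(m-mc); th=np.arctan2(H[0,1]-H[1,0],H[0,0]+H[1,1]); Rm=np.array([[np.cos(th),-np.sin(th)],[np.sin(th),np.cos(th)]])
t=mc-Rm@lc; print("yaw",th,"org",t,"res",(m-(L@Rm.T+t)).round(4).tolist())
print("keys",(loc@Rm.T+t).round(4).tolist(),"pan",(Rm@[.085,0]+t).round(4))
for p in [(503,445)]: print("mat wrist",plane(K,T,p[0]*.64,p[1]*.64,.004,True))
print("amber cap",plane(K,T,649*.64,367*.64,.162,True),"purple lid",plane(K,T,385*.64,405*.64,.08,True))
Z=np.load("side0.npz")
for n,p in (("handle",[*((a+b)/2)[:2],.2]),("rd",[.4647,-.0694,.065])):
    print(n,proj(Z["K"],Z["T"],p), (proj(Z["K"],Z["T"],p)-[205,150])*3.7)
```

```text
[0.6278 0.0286 0.2   ] [ 0.6753 -0.0043  0.2   ] 0.057787842644339865 [0.6515 0.0122 0.2   ] 145.2444840786524
lid [0.64826142 0.01339489] 0.04396323656236136
yaw 0.14773292992698006 org [0.57226504 0.00913144] res [[0.0, 0.0002], [-0.0002, -0.0002], [0.0001, -0.0001], [0.0001, 0.0001]]
keys [[0.4647, -0.0696], [0.4556, -0.0082], [0.4464, 0.0531], [0.5077, 0.0622], [0.5169, 0.0009], [0.526, -0.0604]] pan [0.6563 0.0216]
mat wrist [ 0.50278612 -0.34957671  0.004     ]
amber cap [ 0.66880346 -0.24140949  0.162     ] purple lid [ 0.4313339  -0.18513813  0.08      ]
handle [295.326482   175.44882289] [334.2079834  94.1606447]
rd [249.3876237  210.29213266] [164.2342077  223.08089083]
```

Emit:
move_arm(targets=[[8.5, 4.1, 2.3, 0, 0, 0, 0], [8.5, 4.1, 2.3, 0, 0, 0, 0], [8.5, 4.1, 2.2, 0, 0, 0, 0], [8.5, 0, 0, 1, 0, 0, -0.167], [8.5, 0, 0, 1, 0, 0, -0.167], [8.5, 0, 0, 1, 0, 0, -0.167], [8.5, 0, 0, 1, 0, 0, -0.167], [8.5, 0, 0, 1, 0, 0, -0.167]])

```text
time_s: 3.2
eef_pos: [0.6506, 0.0108, 0.2665]
eef_rot: [-1.878, -2.518, 0.001]
wrist_force: [0.3, 0.4, 0.3]
opening: 0.0851
```

Emit:
move_arm(targets=[[8.5, 0, 0, 0, 0, 0, -0.167], [8.5, 0, 0, 0, 0, 0, -0.167], [8.5, 0, 0, 0, 0, 0, -0.167], [8.5, 0, 0, 0, 0, 0, -0.167], [8.5, 0, 0, 0, 0, 0, 0], [8.5, 0, 0, 0, 0, 0, 0]])

```text
time_s: 3.95
eef_pos: [0.6507, 0.0107, 0.267]
eef_rot: [-0.958, -2.991, 0.0]
wrist_force: [0.4, -0.3, -0.0]
opening: 0.085
```

```bash
cat >> h.py <<'E'
def st():
    s=bot.get_state(); Rm=R.from_rotvec(s["eef_rot"]).as_matrix()
    print("t",round(s["time_s"],2),"p",np.round(s["eef_pos"],4),"head",round(float(np.arctan2(Rm[1,0],Rm[0,0])),4),"z",Rm[:,2].round(3),"q6",np.round(s["q"][5],2),"F",np.round(s["wrist_force"],1),"op",round(float(s["opening"]),4))
    return np.array(s["eef_pos"]),Rm
def go(x,y,z):
    p,Rm=st(); print("tool shift cm",(100*Rm.T@(np.array([x,y,z])-p)).round(2))
E
python3 - <<'E'
from h import *
f,K,T=cam("wrist"); np.savez("wrist2.npz",f=f,K=K,T=T); cv2.imwrite("pics/wrist2.png",f[:,:,::-1])
go(.6505,.0125,.181)
E
```

```text
t 4.0 p [0.6508 0.0107 0.2671] head 2.5222 z [-0.  0. -1.] q6 0.52 F [-0.4 -0.9 -0.2] op 0.0849
tool shift cm [0.12 0.13 8.61]
```

View pics/wrist2.png

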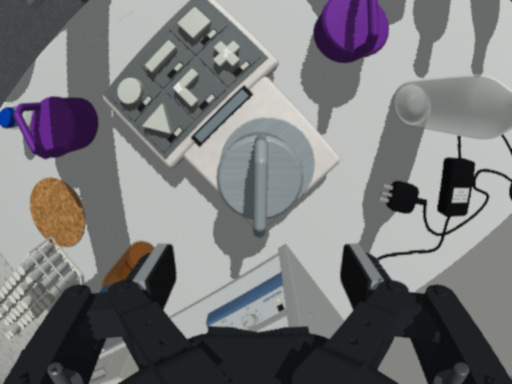

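The handle lies centred between the open fingers (u≈260) and in line with the tool x axis. Lowering and gripping.

Emit:
move_arm(targets=[[8.5, 0.1, 0.1, 2.5, 0, 0, 0], [8.5, 0, 0, 2.5, 0, 0, 0], [8.5, 0, 0, 2, 0, 0, 0], [8.5, 0, 0, 1.6, 0, 0, 0], [8.5, 0, 0, 0, 0, 0, 0], [5, 0, 0, 0, 0, 0, 0], [2.5, 0, 0, 0, 0, 0, 0], [1.6, 0, 0, 0, 0, 0, 0]], squeeze=60)

```text
time_s: 5.0
eef_pos: [0.651, 0.012, 0.182]
eef_rot: [0.953, 2.992, 0.0]
wrist_force: [-0.5, -0.4, 0.3]
opening: 0.0318
```

Emit:
move_arm(targets=[[0.8, 0, 0, 0, 0, 0, 0], [0.8, 0, 0, 0, 0, 0, 0], [0.8, 0, 0, 0, 0, 0, 0], [0.8, 0, 0, 0, 0, 0, 0], [0.8, 0, 0, 0, 0, 0, 0]], squeeze=60)

```text
time_s: 5.62
eef_pos: [0.6506, 0.0121, 0.1813]
eef_rot: [-0.954, -2.993, 0.0]
wrist_force: [-0.1, -0.4, 1.2]
opening: 0.0078
```

Run:
```python
from h import *
go(.6505,.0125,.181)
f,K,T=cam("wrist"); np.savez("wrist3.npz",f=f,K=K,T=T); cv2.imwrite("pics/wrist3.png",f[:,:,::-1])
# mat from wrist1 & wrist2 by colour
for n in ("wrist1","wrist2"):
    W=np.load(n+".npz"); h=cv2.cvtColor(W["f"],cv2.COLOR_RGB2HSV); m=((h[:,:,0]>8)&(h[:,:,0]<22)&(h[:,:,1]>90)&(h[:,:,2]>120)).astype(np.uint8)
    c,_=cv2.findContours(m,cv2.RETR_EXTERNAL,cv2.CHAIN_APPROX_NONE)
    for k in sorted(c,key=cv2.contourArea)[-2:]:
        P=np.array([plane(W["K"],W["T"],u,v,.004,True)[:2] for u,v in k[:,0]]).astype(np.float32)
        print(n,cv2.boundingRect(k),cv2.minEnclosingCircle(P))
```

```text
t 5.62 p [0.6506 0.0121 0.1813] head 2.5248 z [-0.  0. -1.] q6 0.52 F [-0.1 -0.4  1.2] op 0.0078
tool shift cm [0.03 0.03 0.03]
wrist1 (367, 191, 31, 48) ((0.6750552654266357, -0.2831465005874634), 0.05721782520413399)
wrist1 (292, 275, 55, 38) ((0.49659860134124756, -0.36176446080207825), 0.06643825769424438)
wrist2 (52, 241, 2, 3) ((0.5415515899658203, -0.4133104681968689), 0.002356115262955427)
wrist2 (30, 178, 55, 69) ((0.5061371326446533, -0.35633519291877747), 0.06886999309062958)
```

View pics/wrist3.png

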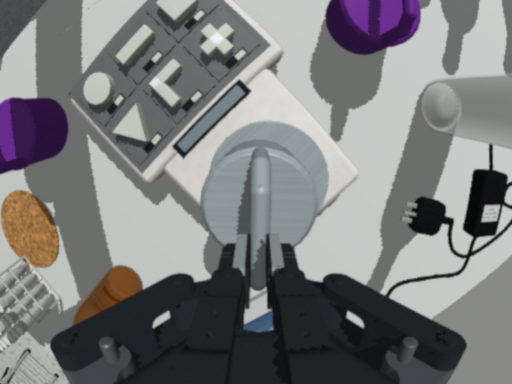

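The handle appears to sit between the pads. I'll command full closing to see whether the fingers stop on it.

Emit:
move_arm(targets=[[0, 0, 0, 0, 0, 0, 0], [0, 0, 0, 0, 0, 0, 0], [0, 0, 0, 0, 0, 0, 0]], squeeze=60)

```text
time_s: 6.05
eef_pos: [0.6506, 0.0121, 0.1813]
eef_rot: [0.954, 2.993, -0.0]
wrist_force: [-0.2, 0.1, -0.1]
opening: -0.0
```

The fingers shut fully, so the grip missed. I'll triangulate the handle from the views.

Run:
```python
from h import *
W=np.load("wrist3.npz");K=W["K"];T=W["T"]
p,Rm=st()
for n,q in dict(tcp=p,grasp=p-.019*Rm[:,2],tcp28=p+.028*Rm[:,0],bar_e1=[.6278,.0286,.2],bar_e2=[.6753,-.0043,.2]).items(): print(n,proj(K,T,q,True).round(1))
print(T[:3,3])
f=cam("wrist")[0]; g=cam("side")[0]
A=cv2.resize(f[130:330,180:340,::-1],None,fx=2.9,fy=2.9,interpolation=cv2.INTER_CUBIC)
B=cv2.resize(g[150:230,260:330,::-1],None,fx=4.5,fy=4.5,interpolation=cv2.INTER_CUBIC)
o=np.zeros((600,800,3),np.uint8); o[:A.shape[0],:A.shape[1]]=A; o[:B.shape[0],470:470+B.shape[1]]=B
cv2.imwrite("pics/c2.png",o)
```

```text
t 6.05 p [0.6506 0.0121 0.1813] head 2.5248 z [ 0. -0. -1.] q6 0.52 F [-0.2  0.1 -0.1] op -0.0
tcp [258.8 224.4]
grasp [258.8 236.7]
tcp28 [258.9 182.2]
bar_e1 [259.4 190.3]
bar_e2 [260.2 279. ]
[0.59053966 0.05396175 0.35863081]
```

View pics/c2.png

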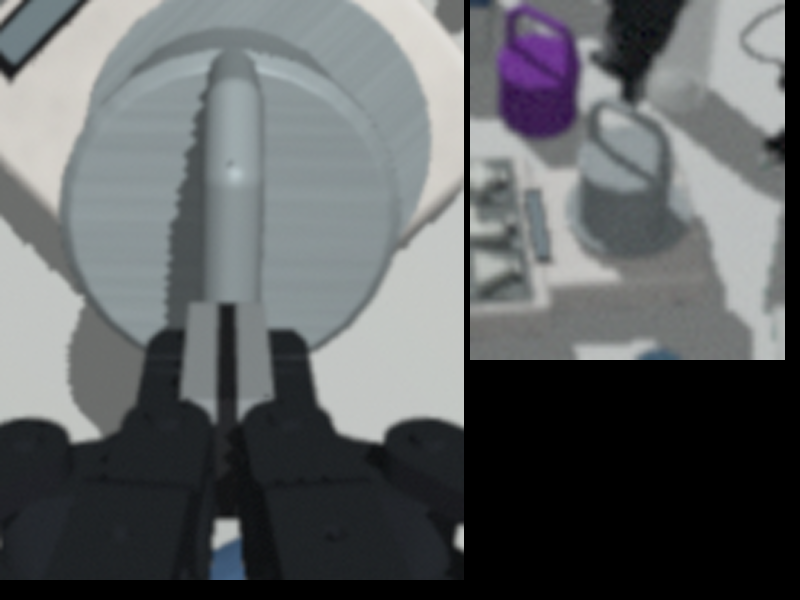

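Crop: the closed fingertips lie over the bar (tip at crop y=302, i.e. v≈234), above it rather than around it. In the side view the tip, at about (296,172), is also just above the handle. I'll triangulate the tip height.

Run:
```python
from h import *
print("offset",bot.grasp_offset)
p,Rm=st()
f,K,T=cam("wrist"); g,Ks,Ts=cam("side")
print("tcp side",proj(Ks,Ts,p),"bar mid side",proj(Ks,Ts,[.6515,.0122,.2]),"tip side if .20/.21/.22/.23",[proj(Ks,Ts,[p[0],p[1],z]).round(1).tolist() for z in(.20,.21,.22,.23)])
def tri(a,b):
    (o1,d1),(o2,d2)=a,b; d1=d1/np.linalg.norm(d1);d2=d2/np.linalg.norm(d2)
    s=np.linalg.lstsq(np.c_[d1,-d2],o2-o1,rcond=None)[0]; x,y=o1+d1*s[0],o2+d2*s[1]; return (x+y)/2,np.linalg.norm(x-y)
print("tip tri",tri(ray(K,T,258.6,234,True),ray(Ks,Ts,296,171.8)))
a=ray(K,T,180+234/2.9,130+170/2.9,True)   # bar spot highlight
h=cv2.cvtColor(g,cv2.COLOR_RGB2GRAY)
B=cv2.resize(g[155:195,275:325,::-1],None,fx=11,fy=11,interpolation=cv2.INTER_NEAREST)
for v in range(160,185): print(v,h[v,286:312].tolist())
```

```text
offset 0.0187
t 6.15 p [0.6506 0.0121 0.1813] head 2.5248 z [-0. -0. -1.] q6 0.52 F [0.2 0.4 0. ] op -0.0001
tcp side [294.78990608 178.74074104] bar mid side [295.32105072 175.4443111 ] tip side if .20/.21/.22/.23 [[295.1, 175.5], [295.3, 173.7], [295.4, 171.9], [295.6, 170.1]]
tip tri (array([0.64896157, 0.01703295, 0.21386259]), np.float64(0.00933807333564429))
160 [179, 171, 157, 117, 84, 66, 48, 30, 18, 20, 26, 17, 31, 22, 28, 29, 48, 94, 132, 147, 147, 147, 148, 145, 146, 148]
161 [152, 121, 110, 98, 77, 60, 48, 26, 25, 26, 17, 10, 32, 20, 33, 54, 79, 117, 140, 146, 149, 148, 146, 147, 147, 148]
162 [129, 76, 82, 89, 75, 57, 49, 35, 23, 23, 22, 20, 29, 29, 57, 93, 115, 137, 145, 146, 148, 148, 147, 144, 146, 148]
163 [131, 92, 74, 67, 57, 46, 36, 39, 32, 29, 27, 23, 21, 30, 75, 123, 139, 145, 148, 150, 149, 147, 146, 147, 146, 148]
164 [160, 137, 99, 69, 46, 35, 35, 29, 27, 26, 24, 26, 31, 43, 88, 134, 147, 153, 152, 152, 154, 149, 149, 148, 147, 151]
165 [180, 176, 148, 104, 66, 40, 24, 23, 23, 25, 28, 27, 34, 72, 113, 144, 154, 159, 159, 155, 156, 155, 151, 153, 147, 150]
166
[... 1812 characters left out ...]
78, 155, 128, 118, 117, 115]
180 [103, 94, 100, 128, 143, 148, 149, 148, 150, 150, 151, 152, 148, 147, 138, 114, 100, 119, 152, 182, 187, 179, 156, 131, 118, 114]
181 [125, 111, 103, 106, 132, 144, 146, 149, 152, 151, 151, 150, 152, 152, 145, 126, 104, 103, 146, 180, 188, 188, 180, 159, 132, 122]
182 [146, 140, 120, 101, 108, 132, 147, 150, 151, 152, 153, 151, 150, 151, 149, 134, 107, 101, 136, 177, 190, 190, 191, 180, 161, 146]
183 [153, 150, 142, 121, 105, 109, 128, 139, 149, 151, 152, 151, 152, 149, 146, 130, 103, 92, 123, 167, 187, 192, 190, 189, 185, 177]
184 [152, 152, 150, 142, 123, 105, 106, 112, 133, 146, 150, 151, 151, 150, 143, 128, 105, 94, 112, 152, 182, 188, 189, 190, 191, 189]
```

The tip triangulates to about z≈0.215, so the real fingertips end roughly 35 mm short of the reported TCP. The flange and camera are consistent with the bar's position. I'll open, go 3 cm lower (safe above the lid under either reading) and close again.

Emit:
move_arm(targets=[[6, 0, 0, 0, 0, 0, 0], [6, 0, 0, 0, 0, 0, 0], [6, 0, 0, 0, 0, 0, 0], [6, 0, 0, 0, 0, 0, 0], [6, 0, 0, 1, 0, 0, 0], [6, 0, 0, 1, 0, 0, 0], [6, 0, 0, 1, 0, 0, 0], [6, 0, 0, 0, 0, 0, 0]], squeeze=30)

```text
time_s: 7.25
eef_pos: [0.6496, 0.0122, 0.1497]
eef_rot: [-0.953, -2.991, 0.001]
wrist_force: [-0.5, -0.4, 0.0]
opening: 0.0599
```

Emit:
move_arm(targets=[[3, 0, 0, 0, 0, 0, 0], [0, 0, 0, 0, 0, 0, 0], [0, 0, 0, 0, 0, 0, 0], [0, 0, 0, 0, 0, 0, 0], [0, 0, 0, 0, 0, 0, 0], [0, 0, 0, 0, 0, 0, 0]], squeeze=30)

```text
time_s: 8.0
eef_pos: [0.6508, 0.0123, 0.1517]
eef_rot: [0.953, 2.993, 0.001]
wrist_force: [-1.0, 1.9, 2.9]
opening: 0.0109
```

The fingers stopped at 10.9 mm, on the bar. I'll reopen slightly and go 8 mm deeper for a full-pad grip.

Emit:
move_arm(targets=[[3, 0, 0, 0, 0, 0, 0], [3, 0, 0, 0, 0, 0, 0], [3, 0, 0, 0.4, 0, 0, 0], [3, 0, 0, 0.4, 0, 0, 0], [0, 0, 0, 0, 0, 0, 0], [0, 0, 0, 0, 0, 0, 0], [0, 0, 0, 0, 0, 0, 0], [0, 0, 0, 0, 0, 0, 0]], squeeze=60)

```text
time_s: 9.0
eef_pos: [0.6502, 0.0121, 0.1428]
eef_rot: [-0.953, -2.992, 0.0]
wrist_force: [-0.2, -0.3, -4.9]
opening: 0.0099
```

Run:
```python
from h import *
st(); f,K,T=cam("wrist"); g,_,_=cam("side")
A=cv2.resize(f[100:330,160:350,::-1],None,fx=2.4,fy=2.4,interpolation=cv2.INTER_CUBIC)
B=cv2.resize(g[150:230,260:330,::-1],None,fx=4.5,fy=4.5,interpolation=cv2.INTER_CUBIC)
o=np.zeros((560,790,3),np.uint8); o[:A.shape[0],:A.shape[1]]=A; o[:B.shape[0],470:470+B.shape[1]]=B
cv2.imwrite("pics/c3.png",o)
```

```text
t 9.0 p [0.6502 0.0121 0.1428] head 2.5248 z [-0.001  0.    -1.   ] q6 0.52 F [-0.2 -0.3 -4.9] op 0.0099
```

View pics/c3.png

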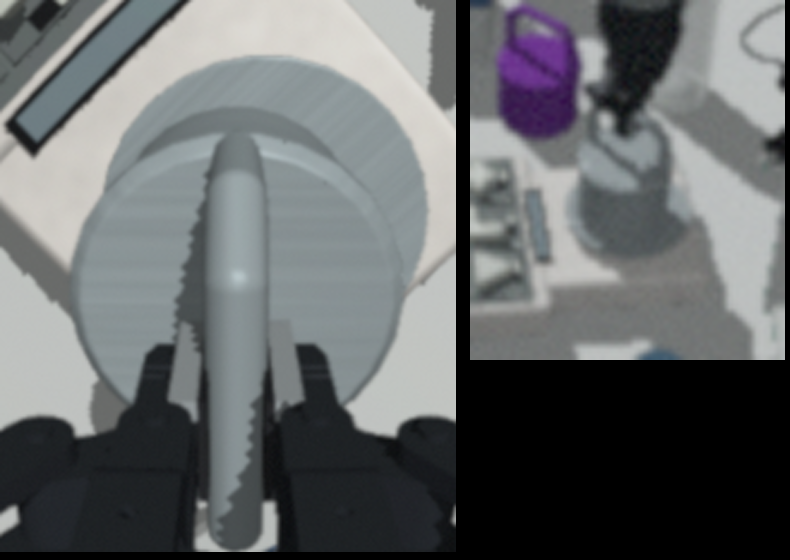

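Crop: the bar now passes between the pads, with the fingertips below it; gripped. Lifting.

Emit:
move_arm(targets=[[0, 0, 0, -0.5, 0, 0, 0], [0, 0, 0, -1, 0, 0, 0], [0, 0, 0, -1.5, 0, 0, 0], [0, 0, 0, -2, 0, 0, 0], [0, 0, 0, -2.5, 0, 0, 0], [0, 0, 0, -2.5, 0, 0, 0], [0, 0, 0, -2, 0, 0, 0], [0, 0, 0, -1, 0, 0, 0]], squeeze=80)

```text
time_s: 10.1
eef_pos: [0.6514, 0.012, 0.2758]
eef_rot: [0.952, 2.99, 0.001]
wrist_force: [-0.5, -0.2, -4.3]
opening: 0.0098
```

The load reads about 4.4 N, so the can is held. Carrying it to the mat.

Emit:
move_arm(targets=[[0, -0.4, -1.5, 0, 0, 0, 0], [0, -0.8, -3.2, 0, 0, 0, 0], [0, -0.9, -3.6, 0, 0, 0, 0], [0, -0.9, -3.6, 0, 0, 0, 0], [0, -0.9, -3.6, 0, 0, 0, 0], [0, -0.9, -3.6, 0, 0, 0, 0], [0, -0.9, -3.6, 0, 0, 0, 0], [0, -0.9, -3.6, 0, 0, 0, 0]])

```text
time_s: 11.1
eef_pos: [0.5504, -0.2423, 0.2722]
eef_rot: [-0.954, -2.991, 0.0]
wrist_force: [0.5, -0.9, -4.6]
opening: 0.0096
```

Emit:
move_arm(targets=[[0, -0.9, -3.6, 0, 0, 0, 0], [0, -0.9, -3.6, 0, 0, 0, 0], [0, -0.8, -2.8, 0, 0, 0, 0], [0, -0.4, -1.5, 0, 0, 0, 0], [0, 0, 0, 0, 0, 0, 0], [0, 0, 0, 0, 0, 0, 0]])

```text
time_s: 11.85
eef_pos: [0.5104, -0.3508, 0.273]
eef_rot: [-0.952, -2.993, -0.001]
wrist_force: [-0.4, 0.6, -4.7]
opening: 0.0097
```

Run:
```python
from h import *
go(.506,-.356,.081)
f,K,T=cam("wrist"); g,Ks,Ts=cam("side"); np.savez("w4.npz",f=f,K=K,T=T,g=g,Ks=Ks,Ts=Ts)
B=cv2.resize(g[200:330,205:325,::-1],None,fx=2.4,fy=2.4,interpolation=cv2.INTER_CUBIC)
o=np.zeros((384,800,3),np.uint8); o[:,:512]=f[:,:,::-1]; o[:B.shape[0],512:]=B
cv2.imwrite("pics/c4.png",o)
```

```text
t 11.85 p [ 0.5104 -0.3508  0.273 ] head 2.5256 z [-0.     0.001 -1.   ] q6 -0.11 F [-0.4  0.6 -4.7] op 0.0097
tool shift cm [ 0.04 -0.7  19.2 ]
```

View pics/c4.png

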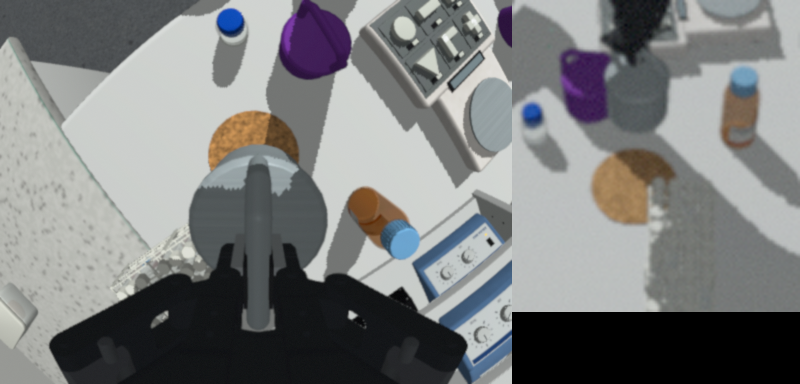

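The can hangs upright above the mat. In the wrist view the mat's free arc runs from (208,152) over (253,111) to (298,152). I'll fit a circle of 70 mm radius to it.

Run:
```python
from h import *
from scipy.optimize import least_squares
W=np.load("w4.npz");f,K,T=W["f"],W["K"],W["T"]
def fit(f,K,T,box,fish):
    h=cv2.cvtColor(f,cv2.COLOR_RGB2HSV); m=((h[:,:,0]>6)&(h[:,:,0]<24)&(h[:,:,1]>90)).astype(np.uint8)
    x0,x1,y0,y1=box; k=np.zeros_like(m);k[y0:y1,x0:x1]=m[y0:y1,x0:x1]
    c=max(cv2.findContours(k,cv2.RETR_EXTERNAL,cv2.CHAIN_APPROX_NONE)[0],key=cv2.contourArea)[:,0]
    P=np.array([plane(K,T,u,v,.004,fish)[:2] for u,v in c])
    r=least_squares(lambda s:np.hypot(*(P-s).T)-.07,[.506,-.356],loss="soft_l1",f_scale=.001)
    return r.x,np.median(abs(r.fun)),len(c)
print(fit(f,K,T,(190,320,100,153),True))
print(fit(W["g"],W["Ks"],W["Ts"],(232,290,255,300),False))
# can centre from underside? check bar tilt
go(.506,-.356,.081)
```

```text
(array([ 0.50858364, -0.35898059]), np.float64(0.0021292064389964865), 207)
(array([ 0.49648911, -0.35215891]), np.float64(0.010561652304490833), 93)
t 11.95 p [ 0.5107 -0.3506  0.2733] head 2.5264 z [ 0.  0. -1.] q6 -0.11 F [ 0.4  0.1 -3.9] op 0.0099
tool shift cm [ 0.07 -0.72 19.23]
```

Emit:
move_arm(targets=[[0, 0, -0.8, 2, 0, 0, 0], [0, 0, 0, 3, 0, 0, 0], [0, 0, 0, 3, 0, 0, 0], [0, 0, 0, 3, 0, 0, 0], [0, 0, 0, 3, 0, 0, 0], [0, 0, 0, 2, 0, 0, 0], [0, 0, 0, 1.2, 0, 0, 0], [0, 0, 0, 0.6, 0, 0, 0]])

```text
time_s: 12.95
eef_pos: [0.5059, -0.3578, 0.095]
eef_rot: [-0.952, -2.994, -0.0]
wrist_force: [-1.0, 0.7, -3.7]
opening: 0.0096
```

Emit:
move_arm(targets=[[0, 0, 0, 0.3, 0, 0, 0], [0, 0, 0, 0.3, 0, 0, 0], [0, 0, 0, 0.2, 0, 0, 0], [0, 0, 0, 0.2, 0, 0, 0], [0, 0, 0, 0, 0, 0, 0]])

```text
time_s: 13.58
eef_pos: [0.5056, -0.3583, 0.0852]
eef_rot: [-0.954, -2.993, -0.0]
wrist_force: [-0.3, 0.3, -3.8]
opening: 0.0101
```

Emit:
move_arm(targets=[[0, 0, 0, 0.2, 0, 0, 0], [0, 0, 0, 0.1, 0, 0, 0], [0, 0, 0, 0.1, 0, 0, 0], [0, 0, 0, 0, 0, 0, 0]])

```text
time_s: 14.08
eef_pos: [0.5056, -0.3582, 0.0812]
eef_rot: [-0.954, -2.993, -0.0]
wrist_force: [0.5, 0.1, -4.3]
opening: 0.0094
```

Emit:
move_arm(targets=[[0, 0, 0, 0.05, 0, 0, 0], [0, 0, 0, 0.05, 0, 0, 0], [0, 0, 0, 0, 0, 0, 0]])

```text
time_s: 14.45
eef_pos: [0.5058, -0.3585, 0.0807]
eef_rot: [0.953, 2.993, -0.0]
wrist_force: [-0.8, -0.1, -1.0]
opening: 0.0097
```

Contact: the load dropped from 4.3 N to 1 N. Seating it, then releasing.

Emit:
move_arm(targets=[[0, 0, 0, 0.05, 0, 0, 0], [0, 0, 0, 0, 0, 0, 0], [1.6, 0, 0, 0, 0, 0, 0], [3, 0, 0, 0, 0, 0, 0], [3.5, 0, 0, 0, 0, 0, 0], [3.5, 0, 0, 0, 0, 0, 0], [3.5, 0, 0, 0, 0, 0, 0]])

```text
time_s: 15.32
eef_pos: [0.5056, -0.3583, 0.0797]
eef_rot: [-0.954, -2.993, -0.0]
wrist_force: [-0.3, 0.1, -0.3]
opening: 0.0349
```

Emit:
move_arm(targets=[[3.5, 0, 0, -1, 0, 0, 0], [3.5, 0, 0, -2, 0, 0, 0], [3.5, 0, 0, -3, 0, 0, 0], [3.5, 0, 0, -4, 0, 0, 0], [3.5, 0, 0, -4, 0, 0, 0], [1, 0, 0, -4, 0, 0, 0], [0, 0, 0, 0, 0, 0, 0], [0, 0, 0, 0, 0, 0, 0]])

```text
time_s: 16.32
eef_pos: [0.5055, -0.3582, 0.2598]
eef_rot: [0.954, 2.993, -0.0]
wrist_force: [0.4, -0.6, -0.0]
opening: 0.0003
```

Run:
```python
from h import *
go(.4647,-.0696,.20)
f,K,T=cam("wrist"); g,Ks,Ts=cam("side"); np.savez("w5.npz",f=f,K=K,T=T,g=g,Ks=Ks,Ts=Ts)
B=cv2.resize(g[200:330,205:325,::-1],None,fx=2.4,fy=2.4,interpolation=cv2.INTER_CUBIC)
o=np.zeros((384,800,3),np.uint8); o[:,:512]=f[:,:,::-1]; o[:B.shape[0],512:]=B
cv2.imwrite("pics/c5.png",o)
```

```text
t 16.32 p [ 0.5055 -0.3582  0.2598] head 2.5248 z [ 0. -0. -1.] q6 -0.12 F [ 0.4 -0.6 -0. ] op 0.0003
tool shift cm [20.02 21.18  5.98]
```

View pics/c5.png

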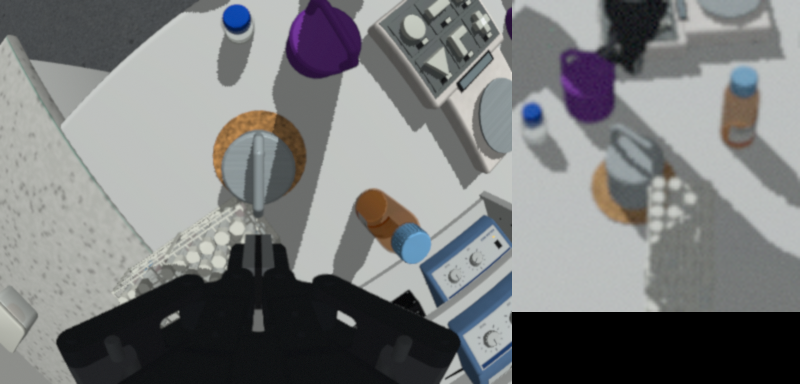

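The can stands upright, well inside the mat: can centre (258,165), with the mat edge visible all round except behind the rack tubes in the side view. Now to the round key, fingers shut.

Emit:
move_arm(targets=[[0, 2, 2, 0, 0, 0, 0], [0, 3, 3.2, 0, 0, 0, 0], [0, 3, 3.2, 0, 0, 0, 0], [0, 3, 3.2, 0, 0, 0, 0], [0, 3, 3.2, 0, 0, 0, 0], [0, 3, 3.2, 0, 0, 0, 0], [0, 3, 3.2, 0, 0, 0, 0], [0, 0, 0, 4, 0, 0, 0]])

```text
time_s: 17.42
eef_pos: [0.4661, -0.0676, 0.2209]
eef_rot: [0.946, 2.991, 0.001]
wrist_force: [1.0, -0.6, -0.2]
opening: -0.0
```

Emit:
move_arm(targets=[[0, 0, 0, 4, 0, 0, 0], [0, 0, 0, 5, 0, 0, 0], [0, 0, 0, 4, 0, 0, 0], [0, 0, 0, 1, 0, 0, 0], [0, 0, 0, 0, 0, 0, 0]])

```text
time_s: 18.05
eef_pos: [0.4646, -0.0696, 0.0796]
eef_rot: [-0.953, -2.992, -0.0]
wrist_force: [0.6, 0.6, 0.4]
opening: -0.0
```

Run:
```python
from h import *
go(.4647,-.0696,.04)
```

```text
t 18.05 p [ 0.4646 -0.0696  0.0796] head 2.5247 z [-0.002  0.001 -1.   ] q6 0.31 F [0.6 0.6 0.4] op -0.0
tool shift cm [-0.01  0.    3.96]
```

Emit:
move_arm(targets=[[0, 0, 0, 1.5, 0, 0, 0], [0, 0, 0, 1, 0, 0, 0], [0, 0, 0, 0.5, 0, 0, 0], [0, 0, 0, 0.5, 0, 0, 0], [0, 0, 0, 0.3, 0, 0, 0], [0, 0, 0, 0, 0, 0, 0]])

```text
time_s: 18.8
eef_pos: [0.465, -0.0697, 0.0417]
eef_rot: [-0.954, -2.993, -0.0]
wrist_force: [0.2, 0.8, 0.5]
opening: 0.0003
```

Emit:
move_arm(targets=[[0, 0, 0, 0.3, 0, 0, 0], [0, 0, 0, 0.3, 0, 0, 0], [0, 0, 0, 0, 0, 0, 0]])

```text
time_s: 19.18
eef_pos: [0.4649, -0.0696, 0.0355]
eef_rot: [-0.953, -2.993, 0.0]
wrist_force: [-0.3, 1.1, -1.5]
opening: 0.0002
```

Emit:
move_arm(targets=[[0, 0, 0, 0.3, 0, 0, 0], [0, 0, 0, 0.3, 0, 0, 0], [0, 0, 0, 0, 0, 0, 0]])

```text
time_s: 19.55
eef_pos: [0.4652, -0.0697, 0.0298]
eef_rot: [0.954, 2.993, -0.0]
wrist_force: [-1.3, -0.0, 2.2]
opening: -0.0001
```

Emit:
move_arm(targets=[[0, 0, 0, 0.2, 0, 0, 0], [0, 0, 0, 0, 0, 0, 0]])

```text
time_s: 19.8
eef_pos: [0.4652, -0.0697, 0.0279]
eef_rot: [0.954, 2.993, -0.0]
wrist_force: [-1.3, 0.0, 4.3]
opening: -0.0007
```

Emit:
move_arm(targets=[[0, 0, 0, 0.2, 0, 0, 0], [0, 0, 0, 0, 0, 0, 0]])

```text
time_s: 20.05
eef_pos: [0.4652, -0.0697, 0.0258]
eef_rot: [0.954, 2.993, 0.0]
wrist_force: [-0.9, -0.1, 4.6]
opening: -0.0001
```

Emit:
move_arm(targets=[[0, 0, 0, 0.2, 0, 0, 0], [0, 0, 0, 0, 0, 0, 0]])

```text
time_s: 20.3
eef_pos: [0.4653, -0.0698, 0.0249]
eef_rot: [0.953, 2.993, -0.0]
wrist_force: [-3.6, 0.4, 16.4]
opening: 0.0002
```

Emit:
move_arm(targets=[[0, 0, 0, 0.1, 0, 0, 0], [0, 0, 0, 0, 0, 0, 0]])

```text
time_s: 20.55
eef_pos: [0.4654, -0.0698, 0.0247]
eef_rot: [0.953, 2.992, -0.0]
wrist_force: [-7.0, 2.1, 26.9]
opening: -0.0001
```

The hard stop came at TCP z≈0.0247 (27 N), so the round key is home. Raise, and on to the triangle.

Emit:
move_arm(targets=[[0, 0, 0, -1, 0, 0, 0], [0, 0, 0, -3, 0, 0, 0], [0, 0, 0, -3, 0, 0, 0], [0, -2.2, 2.1, -3, 0, 0, 0], [0, -2.2, 2.1, -1, 0, 0, 0], [0, 0, 0, 0, 0, 0, 0]])

```text
time_s: 21.3
eef_pos: [0.5277, -0.061, 0.1334]
eef_rot: [0.951, 2.991, 0.0]
wrist_force: [-1.8, 0.1, -1.3]
opening: 0.0002
```

```bash
cat > flags.py <<'E'
from h import *
th=.1477;Rm=np.array([[np.cos(th),-np.sin(th)],[np.sin(th),np.cos(th)]]);org=np.array([.57227,.00913])
loc=dict(round=(-.118,-.062),bar=(-.118,0),square=(-.118,.062),cross=(-.056,.062),corner=(-.056,0),triangle=(-.056,-.062))
def flags(W):
    f,K,T=W; g=cv2.cvtColor(f,cv2.COLOR_RGB2GRAY)
    for n,(x,y) in loc.items():   # 40x80mm patch behind key, 1mm; rows x up, cols left(+y)->right
        xs=np.arange(.034,.014,-.001); ys=np.arange(.016,-.0161,-.001)
        M=np.array([[proj(K,T,[*(Rm@[x+a,y+b]+org),.054],True) for b in ys] for a in xs],np.float32)
        p=cv2.remap(g,M[...,0],M[...,1],cv2.INTER_LINEAR)
        i=p.astype(int).min(1).argmin(); dark=p[max(0,i-3):i+4]
        print(n,"row",i,dark.mean(0).astype(int)[::2].tolist())
E
python3 - <<'E'
from flags import *
W=np.load("wrist1.npz"); flags((W["f"],W["K"],W["T"])); print()
W=cam("wrist"); flags(W); np.savez("w6.npz",f=W[0],K=W[1],T=W[2])
go(.526,-.0604,.033)
E
```

```text
round row 7 [109, 104, 106, 146, 172, 179, 181, 174, 134, 69, 42, 39, 39, 39, 51, 84, 104]
bar row 7 [113, 108, 107, 152, 179, 182, 181, 175, 132, 67, 42, 40, 39, 40, 52, 89, 109]
square row 7 [119, 114, 118, 160, 183, 185, 185, 176, 131, 65, 43, 43, 44, 44, 54, 89, 112]
cross row 8 [119, 114, 117, 165, 185, 186, 184, 177, 133, 62, 40, 39, 38, 39, 50, 85, 112]
corner row 7 [114, 109, 105, 156, 182, 183, 183, 177, 135, 68, 43, 43, 43, 43, 52, 85, 107]
triangle row 9 [111, 106, 106, 151, 172, 172, 173, 173, 137, 71, 39, 33, 32, 31, 45, 82, 106]

round row 8 [120, 112, 51, 39, 39, 38, 38, 47, 154, 200, 200, 201, 200, 182, 77, 108, 118]
bar row 6 [123, 117, 109, 194, 194, 195, 195, 194, 111, 46, 46, 46, 45, 46, 54, 114, 120]
square row 5 [123, 118, 130, 188, 188, 189, 189, 184, 100, 52, 52, 52, 52, 51, 60, 112, 122]
cross row 9 [119, 117, 108, 166, 177, 177, 177, 177, 130, 52, 42, 39, 39, 39, 43, 90, 118]
corner row 8 [118, 116, 96, 183, 195, 194, 194, 193, 136, 44, 40, 40, 39, 39, 44, 96, 113]
triangle row 9 [117, 115, 94, 170, 185, 186, 187, 186, 152, 110, 100, 42, 30, 30, 40, 96, 117]
t 21.35 p [ 0.5255 -0.0607  0.1324] head 2.5254 z [-0. -0. -1.] q6 0.36 F [-0.5  0.   0.2] op -0.0001
tool shift cm [-0.02  0.06  9.94]
```

The flag readout works: the round flag is now right and all the others left. Pressing the triangle.

Emit:
move_arm(targets=[[0, 0, 0, 4, 0, 0, 0], [0, 0, 0, 3, 0, 0, 0], [0, 0, 0, 2, 0, 0, 0], [0, 0, 0, 0.9, 0, 0, 0], [0, 0, 0, 0.3, 0, 0, 0], [0, 0, 0, 0.3, 0, 0, 0], [0, 0, 0, 0.2, 0, 0, 0], [0, 0, 0, 0, 0, 0, 0]])

```text
time_s: 22.35
eef_pos: [0.5251, -0.0609, 0.0261]
eef_rot: [-0.954, -2.993, 0.0]
wrist_force: [-3.1, 0.7, 4.7]
opening: 0.0001
```

Emit:
move_arm(targets=[[0, 0, 0, 0.15, 0, 0, 0], [0, 0, 0, 0, 0, 0, 0]])

```text
time_s: 22.6
eef_pos: [0.5253, -0.0609, 0.025]
eef_rot: [0.953, 2.993, -0.0]
wrist_force: [-5.8, 0.6, 8.7]
opening: -0.0
```

Emit:
move_arm(targets=[[0, 0, 0, 0.1, 0, 0, 0], [0, 0, 0, 0.05, 0, 0, 0], [0, 0, 0, 0, 0, 0, 0]])

```text
time_s: 22.98
eef_pos: [0.5253, -0.0609, 0.0248]
eef_rot: [0.953, 2.993, -0.001]
wrist_force: [-8.4, 0.9, 20.2]
opening: 0.0001
```

Hard stop reached at 20 N. Raise, and on to the cross.

Emit:
move_arm(targets=[[0, 0, 0, -1, 0, 0, 0], [0, 0, 0, -4, 0, 0, 0], [0, 0, 0, -4, 0, 0, 0], [0, 2.9, 3, -2, 0, 0, 0], [0, 2.9, 3, 0, 0, 0, 0], [0, 2.8, 3, 0, 0, 0, 0], [0, 0, 0, 0, 0, 0, 0]])

```text
time_s: 23.85
eef_pos: [0.5076, 0.0646, 0.1332]
eef_rot: [0.947, 2.994, 0.002]
wrist_force: [0.2, 0.1, 0.3]
opening: -0.0
```

Run:
```python
from flags import *
W=cam("wrist"); flags(W)
go(.5077,.0622,.033)
```

```text
round row 6 [100, 94, 55, 35, 34, 34, 35, 43, 107, 162, 168, 166, 167, 159, 105, 82, 97]
bar row 7 [100, 95, 83, 160, 176, 177, 176, 177, 138, 42, 30, 30, 29, 30, 38, 83, 100]
square row 6 [102, 99, 83, 166, 176, 177, 178, 174, 122, 35, 30, 31, 31, 32, 39, 89, 101]
cross row 9 [101, 99, 83, 125, 142, 140, 145, 152, 137, 64, 51, 52, 51, 38, 35, 68, 98]
corner row 8 [73, 54, 41, 38, 39, 41, 47, 72, 89, 55, 38, 37, 35, 35, 38, 70, 93]
triangle row 0 [31, 32, 33, 33, 34, 33, 34, 34, 33, 34, 34, 34, 33, 33, 33, 33, 34]
t 23.9 p [0.5079 0.0633 0.1331] head 2.5273 z [ 0.002 -0.    -1.   ] q6 0.59 F [-0.3  0.2  0.1] op 0.0003
tool shift cm [-0.03 -0.11 10.01]
```

The triangle's flag is hidden by the fingers from here, so a short sidestep to check it before the next press.

Emit:
move_arm(targets=[[0, -2.1, 1.4, -1, 0, 0, 0], [0, -2.1, 1.4, -1, 0, 0, 0], [0, 0, 0, 0, 0, 0, 0]])

```text
time_s: 24.28
eef_pos: [0.5604, 0.0595, 0.1534]
eef_rot: [0.955, 2.989, 0.001]
wrist_force: [-0.9, 0.2, 0.3]
opening: 0.0001
```

Run:
```python
from flags import *
W=cam("wrist"); flags(W)
go(.5077,.0622,.033)
```

```text
round row 6 [105, 96, 56, 40, 40, 39, 40, 52, 120, 165, 169, 168, 166, 154, 100, 91, 104]
bar row 6 [107, 102, 95, 168, 177, 176, 176, 174, 120, 43, 37, 38, 37, 36, 49, 94, 106]
square row 6 [111, 106, 96, 179, 185, 185, 185, 182, 115, 38, 36, 35, 36, 36, 44, 98, 108]
cross row 9 [109, 108, 93, 146, 158, 158, 158, 157, 127, 47, 37, 37, 36, 38, 42, 78, 106]
corner row 6 [106, 102, 84, 156, 179, 180, 179, 178, 149, 57, 37, 37, 37, 38, 42, 82, 104]
triangle row 8 [106, 101, 66, 37, 34, 34, 35, 44, 113, 173, 173, 160, 156, 143, 94, 82, 104]
t 24.32 p [0.5585 0.0598 0.1527] head 2.5233 z [ 0.001 -0.    -1.   ] q6 0.59 F [-0.7  1.8 -0.5] op 0.0001
tool shift cm [ 4.28 -2.75 11.96]
```

The triangle flag is right. Pressing the cross.

Emit:
move_arm(targets=[[0, 2.1, -1.4, 0, 0, 0, 0], [0, 2.2, -1.4, 2, 0, 0, 0], [0, 0, 0, 4, 0, 0, 0], [0, 0, 0, 3, 0, 0, 0], [0, 0, 0, 2, 0, 0, 0], [0, 0, 0, 0.9, 0, 0, 0], [0, 0, 0, 0.3, 0, 0, 0], [0, 0, 0, 0.3, 0, 0, 0]])

```text
time_s: 25.32
eef_pos: [0.5061, 0.0627, 0.0283]
eef_rot: [-0.954, -2.993, 0.001]
wrist_force: [-3.6, -0.2, 3.4]
opening: -0.0004
```

Emit:
move_arm(targets=[[0, 0, 0, 0.2, 0, 0, 0], [0, 0, 0, 0.1, 0, 0, 0], [0, 0, 0, 0, 0, 0, 0]])

```text
time_s: 25.7
eef_pos: [0.5061, 0.0627, 0.0252]
eef_rot: [0.954, 2.993, -0.001]
wrist_force: [-3.7, -1.4, 5.0]
opening: -0.0
```

Emit:
move_arm(targets=[[0, 0, 0, 0.1, 0, 0, 0], [0, 0, 0, 0.1, 0, 0, 0], [0, 0, 0, 0, 0, 0, 0]])

```text
time_s: 26.08
eef_pos: [0.5063, 0.0627, 0.0248]
eef_rot: [0.953, 2.993, -0.001]
wrist_force: [-8.9, -1.2, 21.0]
opening: -0.0002
```

Hard stop reached (21 N). Raise, and over to the bar.

Emit:
move_arm(targets=[[0, 0, 0, -1, 0, 0, 0], [0, 0, 0, -4, 0, 0, 0], [0, 0, 0, -4, 0, 0, 0], [0, 0, -4.3, -2, 0, 0, 0], [0, 0, -4.4, 0, 0, 0, 0], [0, 0, 0, 0, 0, 0, 0], [0, 0, 0, 0, 0, 0, 0]])

```text
time_s: 26.95
eef_pos: [0.4571, -0.0081, 0.1332]
eef_rot: [0.954, 2.991, 0.001]
wrist_force: [0.9, -1.0, 0.2]
opening: -0.0002
```

Run:
```python
from flags import *
W=cam("wrist"); flags(W)
go(.4556,-.0082,.033)
```

```text
round row 3 [126, 96, 59, 42, 37, 37, 40, 40, 42, 52, 76, 100, 109, 113, 86, 96, 107]
bar row 5 [104, 99, 97, 169, 174, 171, 170, 169, 117, 44, 43, 45, 43, 43, 51, 94, 105]
square row 5 [106, 101, 107, 180, 181, 179, 178, 177, 103, 39, 40, 40, 40, 38, 50, 98, 106]
cross row 5 [105, 103, 64, 37, 40, 43, 45, 51, 133, 184, 180, 180, 182, 168, 79, 89, 105]
corner row 7 [106, 104, 87, 166, 181, 181, 182, 180, 136, 42, 33, 33, 36, 55, 60, 99, 117]
triangle row 0 [36, 36, 36, 36, 36, 36, 35, 36, 36, 36, 35, 33, 28, 27, 24, 19, 20]
t 27.0 p [ 0.4571 -0.0078  0.133 ] head 2.5252 z [ 0.001  0.    -1.   ] q6 0.44 F [ 0.9  0.4 -0.2] op -0.0001
tool shift cm [ 0.11 -0.13 10.  ]
```

The cross flag is right. Pressing the bar.

Emit:
move_arm(targets=[[0, 0.1, -0.1, 4, 0, 0, 0], [0, 0, 0, 3, 0, 0, 0], [0, 0, 0, 2, 0, 0, 0], [0, 0, 0, 0.9, 0, 0, 0], [0, 0, 0, 0.3, 0, 0, 0], [0, 0, 0, 0.3, 0, 0, 0], [0, 0, 0, 0.3, 0, 0, 0], [0, 0, 0, 0, 0, 0, 0]])

```text
time_s: 28.0
eef_pos: [0.4548, -0.0078, 0.0252]
eef_rot: [0.953, 2.993, 0.002]
wrist_force: [-2.4, 2.3, 4.2]
opening: -0.0002
```

Emit:
move_arm(targets=[[0, 0, 0, 0.1, 0, 0, 0], [0, 0, 0, 0.1, 0, 0, 0], [0, 0, 0, 0, 0, 0, 0]])

```text
time_s: 28.38
eef_pos: [0.455, -0.0079, 0.0248]
eef_rot: [0.953, 2.992, 0.002]
wrist_force: [-7.6, 3.7, 22.6]
opening: -0.0001
```

Hard stop reached (23 N). Raise clear and make the final check.

Emit:
move_arm(targets=[[0, 0, 0, -1, 0, 0, 0], [0, 0, 0, -4, 0, 0, 0], [0, 0, 0, -5, 0, 0, 0], [0, -2, 1.5, -5, 0, 0, 0], [0, -3, 2, -5, 0, 0, 0], [0, -3, 2, -5, 0, 0, 0], [0, -2, 1, -1, 0, 0, 0], [0, 0, 0, 0, 0, 0, 0]])

```text
time_s: 29.38
eef_pos: [0.5759, -0.0139, 0.2837]
eef_rot: [0.953, 2.99, -0.0]
wrist_force: [-0.3, 0.0, -0.2]
opening: -0.0002
```

Run:
```python
from flags import *
W=cam("wrist"); flags(W); st()
g,Ks,Ts=cam("side")
B=cv2.resize(g[120:330,180:330,::-1],None,fx=1.9,fy=1.9,interpolation=cv2.INTER_CUBIC)
o=np.zeros((400,800,3),np.uint8); o[:384,:512]=W[0][:,:,::-1]; o[:B.shape[0],514:514+B.shape[1]]=B
cv2.imwrite("pics/c6.png",o)
```

```text
round row 7 [110, 100, 65, 43, 40, 41, 41, 62, 129, 173, 180, 180, 178, 153, 99, 97, 108]
bar row 7 [115, 106, 70, 44, 42, 42, 42, 63, 141, 183, 187, 188, 187, 164, 98, 100, 112]
square row 7 [120, 112, 125, 181, 192, 191, 190, 177, 116, 52, 43, 43, 44, 44, 61, 102, 116]
cross row 6 [114, 109, 77, 47, 42, 42, 42, 56, 126, 178, 183, 183, 183, 166, 103, 92, 110]
corner row 8 [112, 109, 109, 157, 181, 181, 182, 177, 134, 65, 43, 42, 43, 43, 52, 86, 104]
triangle row 8 [111, 103, 72, 44, 41, 40, 40, 54, 118, 172, 172, 158, 152, 138, 97, 90, 106]
t 29.43 p [ 0.5741 -0.0135  0.2825] head 2.5245 z [ 0.    -0.001 -1.   ] q6 0.47 F [-0.8 -0.3 -0.9] op 0.0002
```

View pics/c6.png

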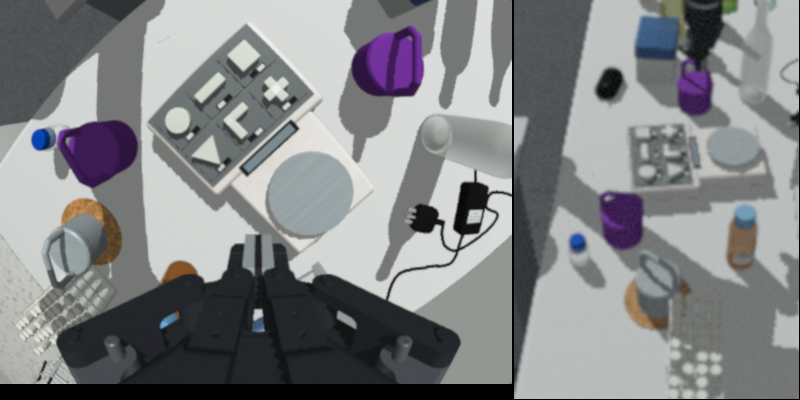

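The final picture shows the pan empty, the can upright on the cork mat and every bystander where it was. The four wanted flags are right; square and L are still left. The gripper is clear of everything, so I'm handing in.

```bash
python3 -c "
from station import bot
print(bot.job_done())"
```

```text
the job is handed in; nothing more can be done
None
```

The job is done and handed in at about 29.4 s of the 66 s allowed. I lifted the can off the pan by its handle and set it down upright on the cork mat. Then I pressed round, triangle, cross and bar in that order, each to its hard stop at 20–27 N, and let each one spring back.

**Last checks:**
- **Flags:** the round, triangle, cross and bar flags are at the right; square and L are still at the left. I checked each flag before the next press, and all six at the end.
- **Can and scene:** the last pictures show the pan empty, the can wholly on the mat and the bystanders in view unmoved. The gripper was clear of everything, with wrist force near zero.

**What disagreed:**
- **Finger length:** the real fingertips end about 36 mm short of the stated TCP. The first grip therefore closed on air above the handle without touching the can. I measured the gap from two views, went lower and gripped on the next try, and allowed for it when pressing the keys.
- **Mat position:** the side camera put the mat centre about 12 mm off, because the tube rack hides part of the mat from there. I used the wrist camera's fit instead.

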